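# Move a loaded dipping basket from the plain hook to the drain stand's keeper hook

### The arm

A 6-joint arm with a two-finger parallel gripper is mounted at the origin on a cart in front of the work surface, level with it; the furniture and walls round the work are solid. World frame = base frame: x ahead of the robot, y to its left, z up, the work surface at z = 0. Lengths are in m, angles in rad, forces in N, time in s.
With the tool pointing down it reaches from about 0.325 to 0.775 m from the base axis. Payload 5.5 kg.
Tool frame: the origin (TCP) lies at the very end of the fingers, on their centre line; the grasp point (between the pads) lies 19 mm behind it; y points along the fingers, z is the direction in which the jaws open and shut, and the axes are right-handed (so a half turn about y gives the same grasp; the last joint's range is limited). The gripper opens to 88 mm and grips with 3 to 60 N. Pads are 20 mm wide; open, the fingers measure 115 mm over their backs; the gripper's body (75 mm by 178 mm) begins 61 mm behind the grasp point.
Start: joints at [-1.247, 0.091, 1.231, -0, 1.82, -0.057], TCP at [0.223, -0.557, 0.187] pointing down, gripper open.
Joint ranges: [-2.87, 2.87], [-0.86, 2.18], [0.17, 2.46], [-1.51, 4.65], [0.06, 2.69], [-2.65, 2.65]. Speed limits (rad/s): [2.57, 2.57, 3.01, 3.14, 3.14, 3.14].

### API

Orientations are given as a unit quaternion [w, x, y, z].
In Python, from plant import * gives the robot as it stands.
- The arm moves only by the tool move_arm, never from a script. Its argument "targets" is one flat list of numbers, 4 for each row, row after row: the shift along the world's x, y, z in cm, then the turn about the world's z in degrees. A call has 1 to 5 rows; each row is the pose to reach, as a shift and turn from the pose commanded when the call began; what a row does not reach only later rows make up. A row lasts 1/8 s, in which the tool goes at most 62.5 mm and 10.7 degrees, less where a joint would pass 70% of its speed; a pose out of reach is approached as far as the arm can. A call with a gripper value outside its range is refused whole. "grip" is the opening, from 0 (shut) to 1 (fully open), set as the call begins (left out, the last holds). The fingers move at their own pace and stop on an object; "force" is the grip in N (left out, the last holds). Time passes only in rows, so rows that repeat a pose let the fingers close. It gives the time, the measured TCP pose, the force and the opening at its end, in the units of the state.
- get_state(): the state, without advancing time (a new reading comes with each control period).
- get_image(name): name is "side" or "top" or "wrist"; returns the picture (400x640x3 uint8, blue, green, red); there is no depth.
- calibration(name): a dict with "vfov" (degrees; the focal length in pixels is half the picture's height over the tangent of half this angle, whatever the lens; pixels are square), "cx", "cy" (the principal point, pixels), "dist_coeffs" ([k1, k2, p1, p2, k3] as OpenCV has them; the pictures are not rectified), "extrinsics" (4x4, takes a point from camera to world coordinates); the wrist camera has in their place "hand_eye" (4x4, takes a point from camera to tool coordinates, whose origin is the TCP and whose axes are the tool frame's). Camera axes: x right, y down, z forward; pixel columns grow to the right and rows downward; lengths in m; the calibration is good to about 2 mm. A picture is of the moment at which its call begins: read the wrist's pose just before it. calibration takes no time and is no camera call.
- job_done(): hands the job in, once; it reports no verdict.
The state is a dict: "clock": time; "joints": joint angles; "qvel": joint speeds; "tau": joint torques, N m; "eef_pos": TCP position; "orientation": TCP orientation; "force": force on the tool from outside, world axes, zero at the start; "ft_torque": the same for the moment, N m; "gripper_width": opening from 0.0 (shut) to 1.0 (fully open).
Only numpy, scipy, OpenCV 4.12 (cv2) and the standard library are available. Lean on these libraries where they do the work, as an engineer would, in place of code of your own. Each camera call takes 0.05 s, during which the arm holds its last target.

### The job

Take the wire dipping basket, with the bowl in it, off the plain hook and hang it on the drain stand: pass its crossbar over the upturned end of the drain stand's arm, slide it in under the keeper lip as far as the stop, let it down into the notch there and let go. Carry it level and without setting it down, keep the bowl in it, feel for the stop and the notch gently instead of forcing, and leave the other things on the bench where they are.

Things in the scene. Friction and masses are not known exactly. Their poses are not given: they have to be found in the camera images.
- basket: Bare steel wire basket, 80 (x) x 100 (y) x 45 mm high, about 0.25 kg, holding the bowl. Origin at the centre of its underside, z up. A wire bail stands over it in the plane x = 0: 6 mm legs at y = -22 and +22 (38 mm clear between) from 58 to 124 mm above the underside, splayed to the basket's sides below; a crossbar between them at 90 mm; open window above that up to 121 mm.
- rung (a point): Centre of the basket's crossbar, the round 8 mm bar along the basket's y by which it hangs, 90 mm above the underside (axes as the basket's). Between the bail legs all is open for 40 mm below it.
- tab (a point): Centre of the basket's grip tab, 145 mm above the underside, 55 mm above the crossbar: a dark steel plate on top of the bail, 8 mm thick (basket x), 30 mm wide (y), 42 mm tall. Take it from above with the fingers closing along the basket's x.
- bowl: Small unglazed bowl, 72 mm wide and 40 mm high, about 0.14 kg, standing loose in the basket. Origin at the centre of its underside.
- plain_stand: Fixed stand with the plain hook where the basket hangs at the start. Origin on the bench at the post's axis, z up; foot 110 mm square, 12 mm high. A flat bar 20 mm wide runs from the post along the stand's -x, roughly toward the robot, upper face 155 mm above the bench, its end (x = -98 to -104 mm) turned up 10 mm. The crossbar lies on it near x = -74. Nothing rises over 165 mm.
- drain_stand: Fixed stand with the keeper hook, where the basket is to hang. Origin on the bench at the post's axis, z up; foot 110 mm square, 12 mm high. An arm runs along the stand's -x, roughly toward the robot, clamped rigidly in the post's head at a setting e of 0 to 20 mm that is NOT measured: see it or feel for it. Nothing rises over 157 mm. Over 20 N between basket and stand is forcing.
- drain_bar_root (a point): Point on the post's axis at the height of the arm's upper face, 140 mm above the bench (axes as the drain stand's; it does not move with e). The arm is a flat bar 20 mm wide, 16 mm thick. Along x from here, in mm: upturned end, 10 mm high, from -122-e to -116-e; flat open bar from -116-e to -74-e; keeper lip over the bar from -74-e to the stop's upright face at -56-e.
- drain_bar_mid (a point): Point 105 mm before the post's axis, on the arm's upper face (axes as the drain stand's): for every e this lies on the open bar. The lip's underside is 13 mm above the upper face. Under it, from -68-e to -56-e before the post, is a notch 8 mm deep, next to the stop. Crossbar centre: 4 mm above the upper face on the bar, 4 mm below it when seated; at -60-e when against the stop.
- test_tile_2: Glazed test tile, 83 x 68 x 10 mm, lying on the bench: leave it alone. Origin at the centre of its underside.
- test_tile_4: Glazed test tile, 74 x 50 x 10 mm, lying on the bench: leave it alone. Origin at the centre of its underside.
- wood_spatula: Wooden spatula, 50 x 201 x 8 mm, lying on the bench: leave it alone. Origin at the centre of its underside.
- red_scoop: Plastic scoop, 158 x 139 x 45 mm, lying on the bench: leave it alone. Origin at the centre of its underside.
- kidney: Flat kidney-shaped rubber scraper, 59 x 93 x 9 mm, lying on the bench: leave it alone. Origin at the centre of its underside.

How it is judged:
On the way:
1. the basket is lifted off the plain hook and carried by the gripper, clear of both stands (contact force between basket and plain_stand below 0.05 N and contact force between basket and drain_stand below 0.05 N and contact force between basket and the fingers above 1 N and x of rung in the frame of plain_stand below -0.108 m), for 0.1 s.
At the end, for the whole second after the job is handed in: The basket hangs free and still from the drain stand's arm, released, crossbar in the notch under the lip (its centre 133 to 138.5 mm above the bench, 56 to 88 mm before the post axis, within 12 mm of the arm's middle), level within 0.15 rad, the bowl in it (z of rung in the frame of drain_stand between 0.133 and 0.1385 m and x of rung in the frame of drain_stand between -0.088 and -0.056 m and y of rung in the frame of drain_stand between -0.012 and 0.012 m and contact force between basket and drain_stand above 1 N and contact force between basket and the fingers below 0.05 N and angle between basket's own z axis and vertical below 0.15 rad and linear speed of basket below 0.03 m/s and distance between bowl and basket below 0.03 m); the robot touches nothing.
It fails at once if the basket tips more than 0.3 rad (angle between basket's own z axis and vertical above 0.3 rad).
It fails at once if the basket is set down or comes within 20 mm of the bench (height (world z) of basket below 0.02 m).
It fails at once if the basket is pressed on the drain stand with more than 20 N (contact force between basket and drain_stand above 20 N).
It fails at once if the bowl leaves the basket (distance between bowl and basket above 0.06 m).
It fails at once if one of the things lying on the bench is moved by more than 20 mm (distance of any of test_tile_2, test_tile_4, wood_spatula, red_scoop, kidney from where it was at the start of the episode above 0.02 m).
It also fails if it takes over 58 s, if anything falls off the work surface, if the arm or the gripper's body presses on something with over 40 N, if the wrist force passes 120 N, or if a joint passes its speed limit or range.

## Working session

There is one attempt and no reset: what is moved stays moved. The work goes in short steps, Python scripts to look and compute and a tool call to move; the robot and the scene stay as the last step left them, time stands still between calls to the robot, and variables do not carry over. Pictures are saved under pics/ and viewed, and the job is handed in when it is done.

Besides the shell and the picture viewer there is one more tool, called after ">>>" as name(argument=value, ...) on one line, values as JSON. move_arm: Moves the arm, as the interface text tells. Its arguments: {"type":"object","properties":{"targets":{"type":"array"},"grip":{"type":"number"},"force":{"type":"number"}},"required":["targets"]}

```bash
mkdir -p pics; ls; python3 - <<'E'
from plant import *
import cv2
s=get_state();print(s)
for n in ["side","top","wrist"]:
    cv2.imwrite(f"pics/{n}0.png",get_image(n)); print(n,calibration(n))
E
```

```text
pics
{'clock': 0.0, 'joints': array([-1.24672533e+00,  9.18568803e-02,  1.23186037e+00, -1.05179247e-05,
        1.81978973e+00, -5.67075036e-02]), 'qvel': array([-2.91637287e-04, -5.27731757e-04,  1.93250145e-04, -3.65506933e-04,
        5.32621769e-04,  8.87624922e-05]), 'tau': array([-1.45622427e-03, -4.46448934e+01, -4.06451583e+01,  6.94954488e-02,
        2.92484765e-02, -1.28251372e-04]), 'eef_pos': array([ 0.22286262, -0.55669011,  0.18572254]), 'orientation': array([ 0.13371894, -0.13390651,  0.69499997, -0.69365938]), 'force': array([-0.11506917,  0.0579103 ,  0.07026867]), 'ft_torque': array([0.00559032, 0.03822945, 0.03846553]), 'gripper_width': 0.9997263263772639}
side {'vfov': 42.10581869452724, 'cx': 315.98482725391744, 'cy': 204.29721369416237, 'dist_coeffs': array([-0.05205889,  0.        ,  0.        ,  0.        ,  0.        ]), 'extrinsics': array([[-0.97560108, -0.1268334 ,  0.17920889,  0.27123203],
       [-0.21894587,  0.50149765, -0.8369963 ,  1.02409046],
       [ 0.01628625, -0.85581154, -0.5170313 ,  0.83297841],
       [ 0.        ,  0.        ,  0.      
[... 274 characters left out ...]
 [-0.99996333,  0.00800857,  0.00303409, -0.08038516],
       [-0.00360435, -0.0721805 , -0.99738507,  1.61476462],
       [ 0.        ,  0.        ,  0.        ,  1.        ]])}
wrist {'vfov': 64.0555793155804, 'cx': 316.1637332708937, 'cy': 198.69570590481436, 'dist_coeffs': array([0.00128445, 0.        , 0.        , 0.        , 0.        ]), 'hand_eye': array([[-4.22777315e-04,  9.66704445e-01,  2.55895167e-01,
        -6.90318505e-02],
       [ 7.68267623e-04, -2.55894800e-01,  9.66704330e-01,
        -1.97160761e-01],
       [ 9.99999616e-01,  6.05296632e-04, -6.34501210e-04,
        -5.75889998e-04],
       [ 0.00000000e+00,  0.00000000e+00,  0.00000000e+00,
         1.00000000e+00]])}
```

View pics/side0.png

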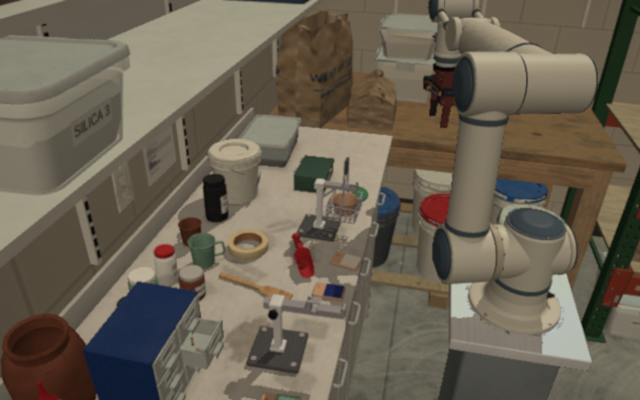

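View pics/top0.png

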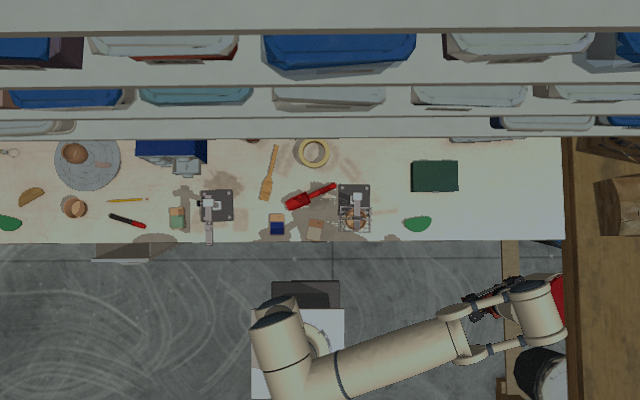

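View pics/wrist0.png

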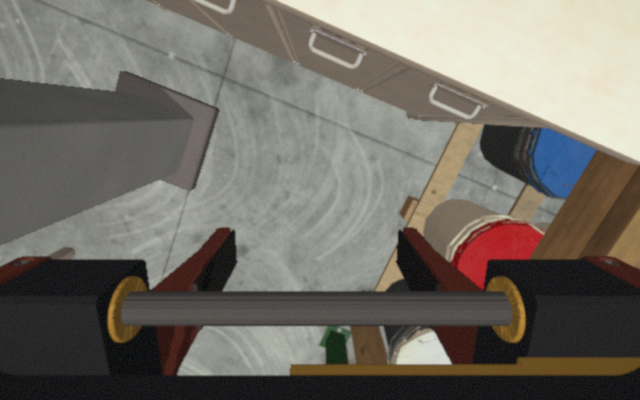

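The basket hangs near (355,218) in the top view. The drain stand is near (217,205) and its arm points toward the robot. I'll zoom in on both.

```bash
python3 - <<'E'
import cv2
t=cv2.imread("pics/top0.png"); s=cv2.imread("pics/side0.png")
a=cv2.resize(t[170:250,310:400],None,fx=7,fy=7,interpolation=cv2.INTER_CUBIC)
b=cv2.resize(t[175:255,170:260],None,fx=7,fy=7,interpolation=cv2.INTER_CUBIC)
c=cv2.resize(s[140:260,280:400],None,fx=5,fy=5,interpolation=cv2.INTER_CUBIC)
d=cv2.resize(s[270:380,230:370],None,fx=5,fy=5,interpolation=cv2.INTER_CUBIC)
for n,i in zip("abcd",(a,b,c,d)): cv2.imwrite(f"pics/z_{n}.png",i)
E
```

```text
(no output)
```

View pics/z_a.png

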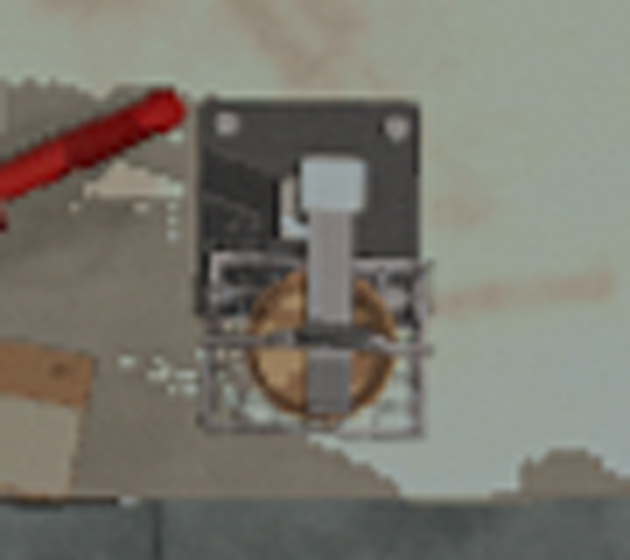

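View pics/z_b.png

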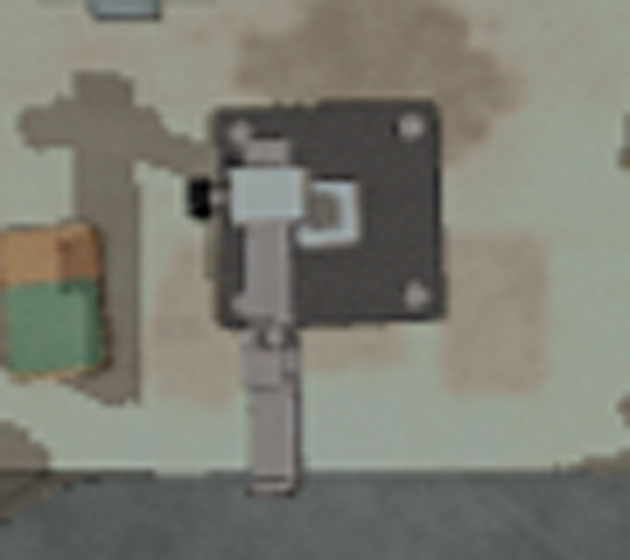

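View pics/z_c.png

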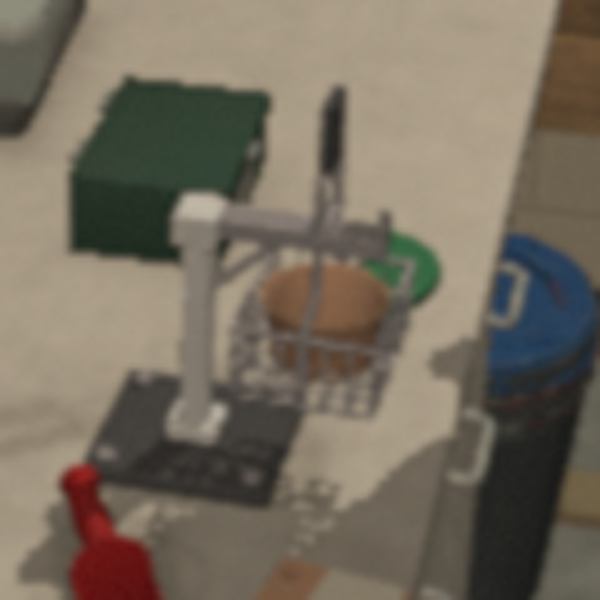

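View pics/z_d.png

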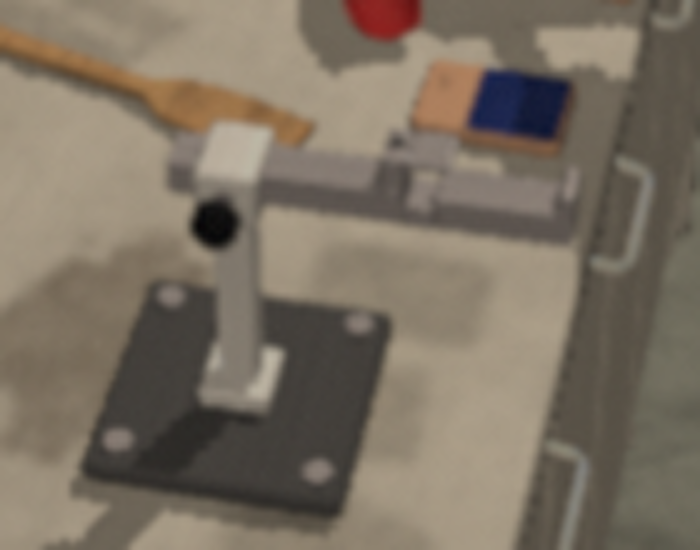

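```bash
cat > h.py <<'E'
from plant import *
import cv2,numpy as np
from scipy.spatial.transform import Rotation as R
def K(c):
    f=200/np.tan(np.radians(c['vfov'])/2); return np.array([[f,0,c['cx']],[0,f,c['cy']],[0,0,1]])
def pose(n,s=None):
    c=calibration(n)
    if n!='wrist': return c['extrinsics']
    q=s['orientation']; T=np.eye(4); T[:3,:3]=R.from_quat([q[1],q[2],q[3],q[0]]).as_matrix(); T[:3,3]=s['eef_pos']
    return T@c['hand_eye']
def ray(n,px,s=None):
    c=calibration(n); T=pose(n,s)
    p=cv2.undistortPoints(np.array([[px]],float),K(c),c['dist_coeffs'])[0,0]
    d=T[:3,:3]@np.array([p[0],p[1],1]); return T[:3,3],d
def onz(n,px,z,s=None):
    o,d=ray(n,px,s); return o+d*(z-o[2])/d[2]
def tri(r1,r2):
    (o1,d1),(o2,d2)=r1,r2; A=np.stack([d1,-d2],1); t=np.linalg.lstsq(A,o2-o1,rcond=None)[0]
    a=o1+d1*t[0]; b=o2+d2*t[1]; return (a+b)/2,np.linalg.norm(a-b)
def proj(n,P,s=None):
    c=calibration(n);T=np.linalg.inv(pose(n,s)); r=cv2.Rodrigues(T[:3,:3])[0]
    return cv2.projectPoints(np.array(P,float).reshape(-1,3),r,T[:3,3],K(c),c['dist_coeffs'])[0][:,0]
E
python3 - <<'E'
from h import *
np.set_printoptions(precision=4,suppress=True)
A=lambda u,v:(310+u/7-.43,170+v/7-.43)
B=lambda u,v:(170+u/7-.43,175+v/7-.43)
C=lambda u,v:(280+u/5-.4,140+v/5-.4)
D=lambda u,v:(230+u/5-.4,270+v/5-.4)
print('tab top',onz('top',A(333,335),.225),onz('side',C(340,92),.235))
print('rung ends',onz('top',A(205,340),.13),onz('top',A(430,348),.13))
print('basket corners',[onz('top',A(*p),.11)[:2] for p in [(212,260),(425,262),(422,437),(203,432)]])
print('plain foot',[onz('top',A(*p),.012)[:2] for p in [(200,102),(418,102)]])
print('plain head',onz('top',A(333,185),.165),'end',onz('top',A(330,411),.165))
print('plain end L R',onz('top',A(305,411),.165),onz('top',A(354,411),.165))
print('drain head',onz('top',B(268,195),.157), 'arm end',onz('top',B(274,490),.15),'L',onz('top',B(248,490),.15),'R',onz('top',B(299,488),.15))
print('drain foot',[onz('top',B(*p),.012)[:2] for p in [(215,107),(437,102),(442,322),(217,325)]])
print('lip',onz('top',B(243,385),.157),onz('top',B(292,387),.157),onz('top',B(243,335),.157))
print('side head',[onz('side',D(*p),.157)[:2] for p in [(203,178),(260,185),(272,130),(218,122)]])
print('side plain head',[onz('side',C(*p),.165)[:2] for p in [(200,205)]])
print('side end',onz('side',D(570,175),.15),'lip',onz('side',D(450,150),.157),'plain end',onz('side',C(387,215),.165))
E
```

```text
tab top [ 0.4517 -0.1906  0.225 ] [ 0.4495 -0.193   0.235 ]
rung ends [ 0.4541 -0.1397  0.13  ] [ 0.4496 -0.2423  0.13  ]
basket corners [array([ 0.492 , -0.1441]), array([ 0.4903, -0.2428]), array([ 0.4094, -0.2401]), array([ 0.4125, -0.1391])]
plain foot [array([ 0.5771, -0.1432]), array([ 0.5762, -0.2511])]
plain head [ 0.5214 -0.1963  0.165 ] end [ 0.4205 -0.1935  0.165 ]
plain end L R [ 0.4206 -0.1824  0.165 ] [ 0.4204 -0.2042  0.165 ]
drain head [0.5056 0.2731 0.157 ] arm end [0.3733 0.2709 0.15  ] L [0.3734 0.2826 0.15  ] R [0.3741 0.2596 0.15  ]
drain foot [array([0.5611, 0.335 ]), array([0.5627, 0.2249]), array([0.4537, 0.2218]), array([0.4531, 0.3328])]
lip [0.4204 0.2835 0.157 ] [0.4193 0.2615 0.157 ] [0.4428 0.2837 0.157 ]
side head [array([0.5087, 0.3136]), array([0.4866, 0.3122]), array([0.4906, 0.2809]), array([0.5124, 0.2814])]
side plain head [array([ 0.5203, -0.18  ])]
side end [0.3741 0.2711 0.15  ] lip [0.4207 0.2757 0.157 ] plain end [ 0.4208 -0.1939  0.165 ]
```

```bash
python3 - <<'E'
from h import *
s=get_state();q=s['orientation'];print(R.from_quat([q[1],q[2],q[3],q[0]]).as_matrix().round(4))
E
```

```text
[[-9.284e-01 -5.000e-04  3.717e-01]
 [-3.717e-01  1.400e-03 -9.284e-01]
 [-1.000e-04 -1.000e+00 -1.500e-03]]
```

>>> move_arm(targets=[2,3,5,8,5,7,10,17,8,11,14,26,11,15,15,35,14,20,15,44], grip=1)

```text
clock: 0.78
eef_pos: [0.3641, -0.3559, 0.3383]
orientation: [-0.386, 0.385, -0.592, 0.594]
force: [0.4, -0.1, -0.1]
gripper_width: 0.998
```

>>> move_arm(targets=[3,4.5,0,8,6,9,0,16,8.7,13.5,0,21.7,8.7,18,0,21.7,8.7,18,0,21.7])

```text
clock: 1.4
eef_pos: [0.4503, -0.1747, 0.3374]
orientation: [-0.49, 0.49, -0.509, 0.51]
force: [-0.1, -0.5, 0.3]
gripper_width: 1.002
```

```bash
python3 - <<'E'
from h import *
s=get_state();im=get_image('wrist');cv2.imwrite("pics/w1.png",im);q=s['orientation'];print(s['clock'],s['eef_pos'],R.from_quat([q[1],q[2],q[3],q[0]]).as_matrix().round(3))
import pickle;pickle.dump(s,open('s1.pkl','wb'))
for P in [(.4515,-.191,.225),(.4205,-.1935,.165)]: print(proj('wrist',P,s))
E
```

```text
1.4 [ 0.45028549 -0.17468476  0.33736547] [[-0.039  0.001  0.999]
 [-0.999 -0.    -0.039]
 [ 0.    -1.     0.001]]
[[318.80614572 203.0260408 ]]
[[292.38375467 192.47701322]]
```

View pics/w1.png

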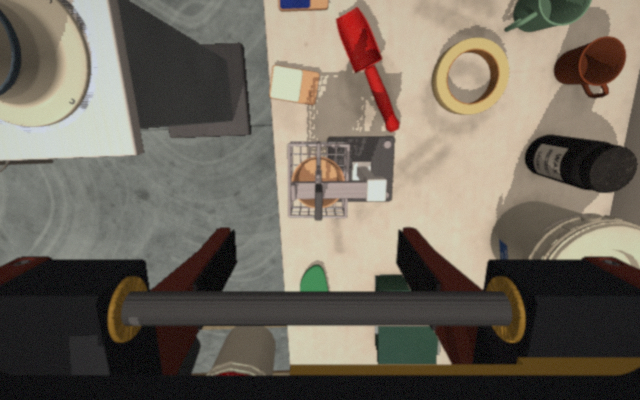

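```bash
python3 - <<'E'
import cv2
t=cv2.imread("pics/w1.png")
cv2.imwrite("pics/w1z.png",cv2.resize(t[125:225,275:405],None,fx=6,fy=6,interpolation=cv2.INTER_CUBIC))
E
```

```text
(no output)
```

View pics/w1z.png

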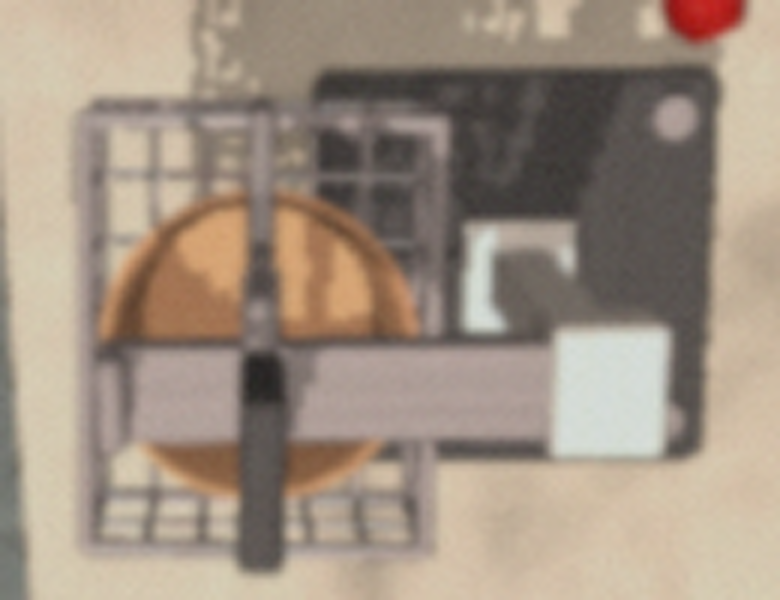

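```bash
python3 - <<'E'
from h import *
import pickle
s=pickle.load(open('s1.pkl','rb'))
W=lambda u,v:(275+u/6-.42,125+v/6-.42)
for n,p,z in [('tabtop+y',(265,402),.235),('tabtop-y',(262,568),.235),('tab c',(263,485),.235),('leg+y',(260,110),.105),('bar end L',(115,345),.155),('bar end R',(110,448),.155),('bar at head L',(552,345),.155),('bar head R',(552,441),.155),('head',(610,392),.16),
 ('foot1',(320,72),.012),('foot2',(715,72),.012),('foot3',(700,455),.012)]:
    print(n,onz('wrist',W(*p),z,s).round(4))
E
```

```text
tabtop+y [ 0.4519 -0.1768  0.235 ]
tabtop-y [ 0.4504 -0.2048  0.235 ]
tab c [ 0.451  -0.1906  0.235 ]
leg+y [ 0.4532 -0.1416  0.105 ]
bar end L [ 0.422 -0.183  0.155]
bar end R [ 0.4198 -0.2045  0.155 ]
bar at head L [ 0.5102 -0.1865  0.155 ]
bar head R [ 0.5102 -0.2065  0.155 ]
head [ 0.5211 -0.1954  0.16  ]
foot1 [ 0.4699 -0.1402  0.012 ]
foot2 [ 0.5757 -0.1442  0.012 ]
foot3 [ 0.574  -0.2506  0.012 ]
```

>>> move_arm(targets=[-1,7.5,0,0,-2,15,0,0,-3,22.5,0,0,-3,30,0,0,-3,36,0,0])

```text
clock: 2.08
eef_pos: [0.4213, 0.1343, 0.3368]
orientation: [-0.488, 0.488, -0.511, 0.512]
force: [1.2, -0.4, -0.6]
gripper_width: 0.999
```

>>> move_arm(targets=[0,2,0,0,0,2,0,0,0,2,0,0])

```text
clock: 2.45
eef_pos: [0.4215, 0.1523, 0.3367]
orientation: [-0.488, 0.489, -0.511, 0.511]
force: [0.8, -0.3, 0.1]
gripper_width: 1.004
```

```bash
python3 - <<'E'
from h import *
s=get_state();im=get_image('wrist');cv2.imwrite("pics/w2.png",im);print(s['clock'],s['eef_pos'])
import pickle;pickle.dump(s,open('s2.pkl','wb'))
u,v=proj('wrist',(.43,.275,.15),s)[0];print(u,v)
u=int(u);v=int(v)
t=im[max(0,v-60):v+60,max(u-75,0):u+85];print(max(0,v-60),max(u-75,0))
cv2.imwrite("pics/w2z.png",cv2.resize(t,None,fx=5,fy=5,interpolation=cv2.INTER_CUBIC))
E
```

```text
2.45 [0.42154034 0.1523449  0.33673796]
319.64384861813437 65.17534525791152
5 244
```

View pics/w2z.png

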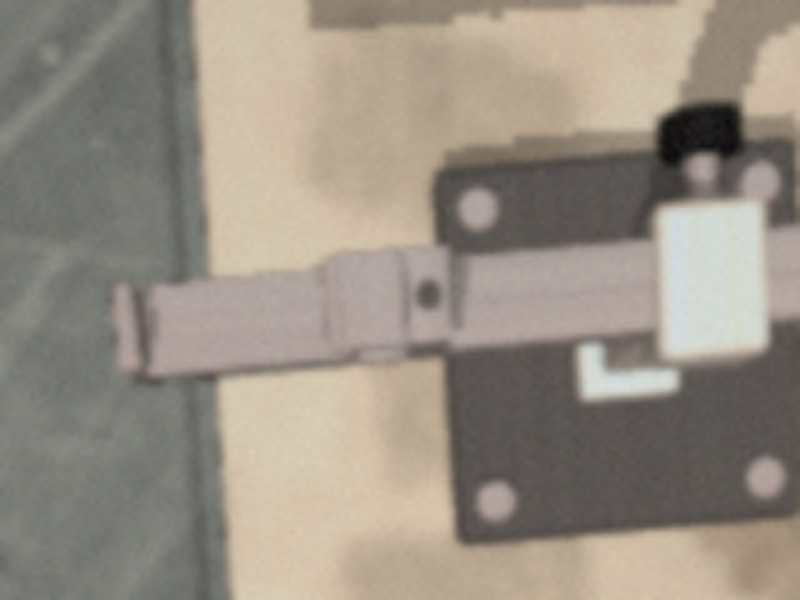

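```bash
python3 - <<'E'
from h import *
import pickle
s=pickle.load(open('s2.pkl','rb'))
W=lambda u,v:(244+u/5-.4,5+v/5-.4)
for n,p,z in [('endL',(115,286),.15),('endR',(124,378),.15),('lipL',(326,262),.157),('lipR',(333,352),.157),('lipback L',(449,246),.157),('lipback R',(458,350),.157),('barL at end',(150,287),.14),('barR',(155,375),.14),('barL near lip',(320,274),.14),('barR',(330,362),.14),
 ('barL post',(640,240),.14),('barR post',(650,335),.14),('h',(655,205),.157),('h',(765,200),.157),('h',(770,355),.157),('h',(662,360),.157),('f',(437,172),.012),('f',(462,542),.012)]:
    print(n,onz('wrist',W(*p),z,s).round(4))
E
```

```text
endL [0.371  0.2811 0.15  ]
endR [0.3714 0.2618 0.15  ]
lipL [0.4184 0.2829 0.157 ]
lipR [0.419  0.2644 0.157 ]
lipback L [0.4453 0.2849 0.157 ]
lipback R [0.4467 0.2636 0.157 ]
barL at end [0.3777 0.2821 0.14  ]
barR [0.3773 0.2631 0.14  ]
barL near lip [0.4167 0.2831 0.14  ]
barR [0.418  0.2642 0.14  ]
barL post [0.4897 0.287  0.14  ]
barR post [0.492  0.2667 0.14  ]
h [0.4901 0.2911 0.157 ]
h [0.5139 0.291  0.157 ]
h [0.5156 0.2594 0.157 ]
h [0.4917 0.2595 0.157 ]
f [0.4507 0.3294 0.012 ]
f [0.455  0.2226 0.012 ]
```

The two looks agree. The tab top is at (0.451, -0.191) with yaw of about -2.6°. On the drain arm, the end is at x = 0.371, the lip front at x = 0.4187, the middle at y = 0.274, and the yaw is about +2.2°. I'll go back to the basket now.

>>> move_arm(targets=[1,-7,0,0,2,-14,0,0,3,-21,0,0,3,-28,0,0,3,-33,0,0])

```text
clock: 3.12
eef_pos: [0.4498, -0.1604, 0.337]
orientation: [-0.488, 0.488, -0.511, 0.512]
force: [0.9, 0.0, -0.1]
gripper_width: 1.002
```

>>> move_arm(targets=[0,-1.3,-2,0,0,-1.3,-5,0,0,-1.3,-5,0,0,-1.3,-5,0])

```text
clock: 3.62
eef_pos: [0.4505, -0.1704, 0.2882]
orientation: [-0.489, 0.489, -0.51, 0.511]
force: [-0.5, 0.4, 1.0]
gripper_width: 1.002
```

```bash
python3 - <<'E'
from h import *
s=get_state();im=get_image('wrist');cv2.imwrite("pics/w3.png",im);q=s['orientation'];print(s['clock'],s['eef_pos'],s['force'],R.from_quat([q[1],q[2],q[3],q[0]]).as_matrix()[:,2].round(4))
print(proj('wrist',(.451,-.191,.235),s))
E
```

```text
3.625 [ 0.45049566 -0.17040383  0.28815515] [-0.47953743  0.35672156  0.99380104] [ 0.999  -0.0443  0.0013]
[[318.88448858 227.14519044]]
```

View pics/w3.png

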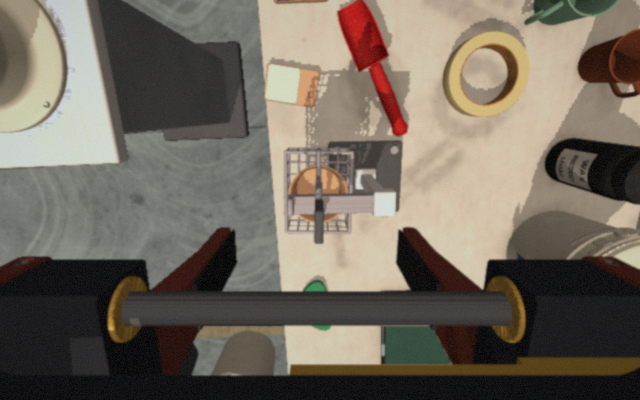

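The tab sits at about (319,225), as predicted. Next I'll descend and grip.

>>> move_arm(targets=[0,-2,-3,0,0,-2,-6,0,0,-2,-8,0,0,-2,-9.2,0,0,-2,-9.2,0])

```text
clock: 4.3
eef_pos: [0.4508, -0.1897, 0.1951]
orientation: [-0.489, 0.489, -0.511, 0.511]
force: [-0.6, 0.2, -0.6]
gripper_width: 1.002
```

```bash
python3 - <<'E'
from h import *
s=get_state();im=get_image('wrist');cv2.imwrite("pics/w4.png",im);print(s['clock'],s['eef_pos'],s['force'])
print(proj('wrist',[(.451,-.191,.235),(.4512,-.176,.235),(.451,-.206,.235)],s))
E
```

```text
4.3 [ 0.45084011 -0.18966455  0.19514489] [-0.55708339  0.21152546 -0.56965052]
[[318.30121185 252.76496502]
 [317.5095172  226.16620944]
 [319.42508794 278.18191941]]
```

View pics/w4.png

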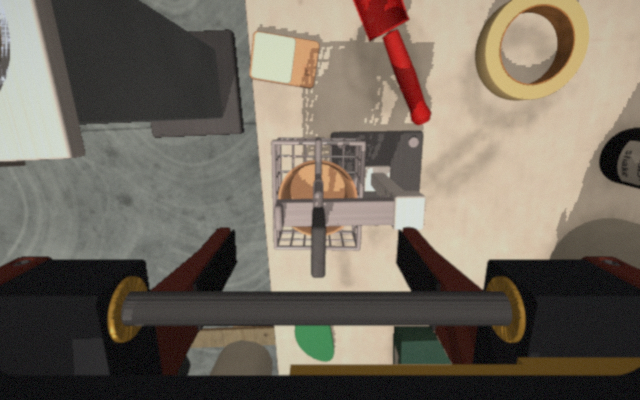

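>>> move_arm(targets=[0,0,0,0,0,0,0,0,0,0,0,0,0,0,0,0,0,0,0,0], grip=0, force=30)

```text
clock: 4.97
eef_pos: [0.4508, -0.1898, 0.1948]
orientation: [0.489, -0.489, 0.511, -0.511]
force: [0.0, 0.7, 0.8]
gripper_width: 0.466
```

>>> move_arm(targets=[0,0,0,0,0,0,0,0,0,0,0,0,0,0,0,0])

```text
clock: 5.48
eef_pos: [0.4508, -0.1898, 0.1948]
orientation: [-0.489, 0.489, -0.511, 0.511]
force: [0.6, -0.0, 0.4]
gripper_width: 0.086
```

>>> move_arm(targets=[0,0,0,0,0,0,0,0,0,0,0.3,0,0,0,0.6,0,0,0,0.6,0])

```text
clock: 6.1
eef_pos: [0.4508, -0.1898, 0.2008]
orientation: [0.489, -0.489, 0.511, -0.511]
force: [-0.0, 0.2, -3.4]
gripper_width: 0.087
```

```bash
cat > f.py <<'E'
from h import *
s=get_state();q=s['orientation'];m=R.from_quat([q[1],q[2],q[3],q[0]]).as_matrix()[:,2]
print(s['clock'],s['eef_pos'].round(4),'F',s['force'].round(2),'M',s['ft_torque'].round(3),'g',round(s['gripper_width'],3),'yaw',np.degrees(np.arctan2(m[1],m[0])).round(2))
E
python3 f.py
```

```text
6.1 [ 0.4508 -0.1898  0.2008] F [-0.04  0.18 -3.36] M [ 0.003 -0.053  0.009] g 0.087 yaw -2.48
```

>>> move_arm(targets=[0,0,0.4,0,0,0,0.9,0,0,0,1.1,0,0,0,1.1,0,-0.3,0,1.1,0])

```text
clock: 6.72
eef_pos: [0.4477, -0.1898, 0.2116]
orientation: [0.489, -0.489, 0.511, -0.511]
force: [-0.7, 0.3, -4.5]
gripper_width: 0.088
```

>>> move_arm(targets=[-0.8,0,0,0,-2,0.1,0,0,-3.2,0.1,0,0,-4.4,0.2,0,0,-5.2,0.2,0,0])

```text
clock: 7.35
eef_pos: [0.3949, -0.1878, 0.2121]
orientation: [-0.489, 0.489, -0.511, 0.511]
force: [0.1, -0.2, -3.5]
gripper_width: 0.084
```

```bash
python3 f.py; python3 - <<'E'
from h import *
im=get_image('wrist');cv2.imwrite("pics/w5.png",im); cv2.imwrite("pics/s5.png",cv2.resize(get_image('side')[130:270,260:420],None,fx=4,fy=4,interpolation=cv2.INTER_CUBIC))
E
```

```text
7.35 [ 0.3949 -0.1878  0.2121] F [ 0.05 -0.21 -3.53] M [-0.063 -0.058 -0.05 ] g 0.084 yaw -2.5
```

View pics/w5.png

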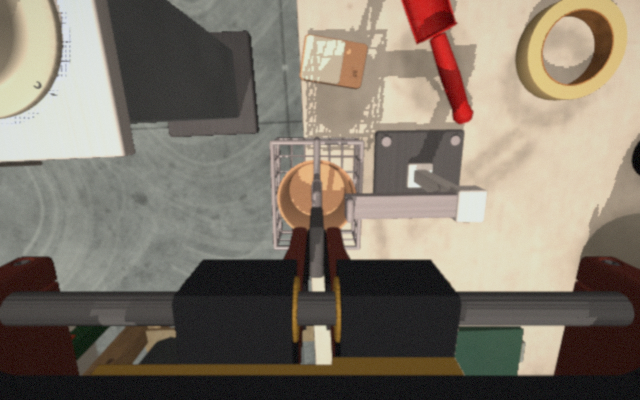

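View pics/s5.png

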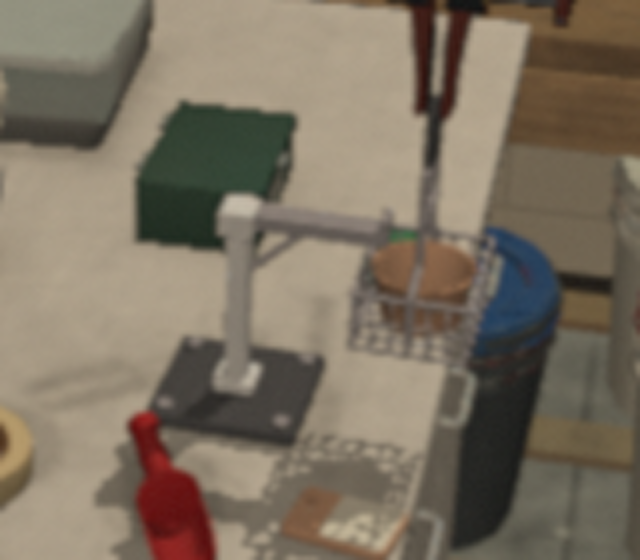

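Off the hook, level, with the bowl in. Next I'll carry it across, ramping the speed.

>>> move_arm(targets=[-0.2,0.8,0,0,-0.6,2.4,0,0,-1.1,4.6,0,0.5,-1.6,7.2,0,1,-2.1,10,0,1.5])

```text
clock: 8.07
eef_pos: [0.3743, -0.0861, 0.2118]
orientation: [0.496, -0.496, 0.504, -0.504]
force: [0.5, 0.1, -3.6]
gripper_width: 0.083
```

>>> move_arm(targets=[-0.4,3,0,0.5,-0.8,6,0,1,-1.2,9,0,1.5,-1.6,12,0,2,-1.8,15,0,2.5])

```text
clock: 8.7
eef_pos: [0.3559, 0.064, 0.212]
orientation: [0.507, -0.507, 0.493, -0.493]
force: [0.8, -0.2, -4.2]
gripper_width: 0.083
```

>>> move_arm(targets=[-0.2,3,0,0.3,-0.2,6,0,0.7,-0.2,9,-0.2,0.7,-0.2,12,-0.5,0.7,-0.2,15,-0.8,0.7])

```text
clock: 9.32
eef_pos: [0.3537, 0.2139, 0.2038]
orientation: [0.51, -0.51, 0.49, -0.49]
force: [0.9, -0.2, -4.3]
gripper_width: 0.085
```

>>> move_arm(targets=[0,2.4,-0.2,0,0,4.2,-0.4,0,0,5.4,-0.4,0,0,6,-0.4,0,0,6,-0.4,0])

```text
clock: 9.95
eef_pos: [0.3548, 0.2722, 0.1999]
orientation: [-0.51, 0.51, -0.49, 0.49]
force: [0.1, 0.3, -3.9]
gripper_width: 0.085
```

```bash
python3 f.py; python3 - <<'E'
from h import *
im=get_image('wrist');cv2.imwrite("pics/w6.png",im); cv2.imwrite("pics/s6.png",cv2.resize(get_image('side')[250:390,230:400],None,fx=4.5,fy=4.2,interpolation=cv2.INTER_CUBIC))
E
```

```text
9.95 [0.3548 0.2722 0.1999] F [ 0.08  0.25 -3.91] M [ 0.021 -0.098  0.013] g 0.085 yaw 2.22
```

View pics/w6.png

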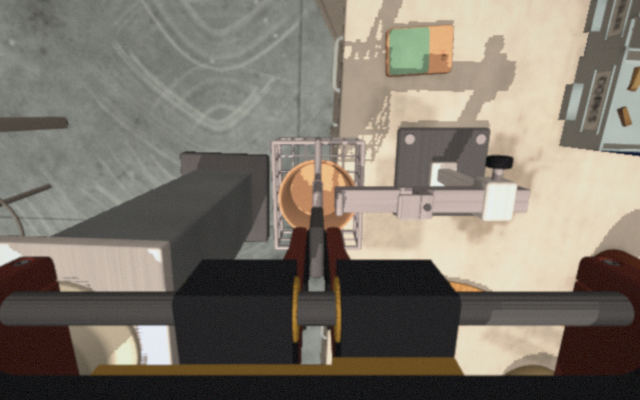

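View pics/s6.png

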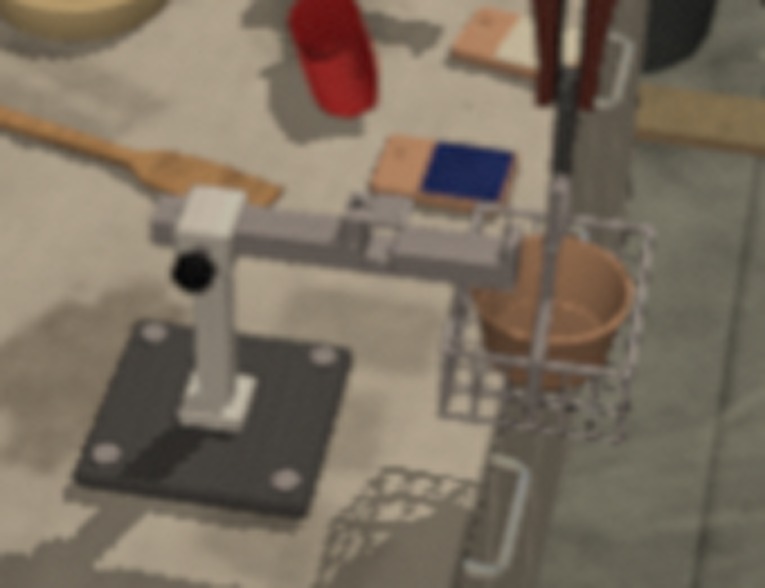

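The arm lines up with the bail. I'll lower 4 mm to about 6 mm above the upturned end, then move in over the open bar.

>>> move_arm(targets=[0,0,-0.2,0,0,0.1,-0.4,0,0.4,0.1,-0.4,0,0.9,0.1,-0.4,0,1.4,0.1,-0.4,0])

```text
clock: 10.68
eef_pos: [0.3692, 0.2732, 0.1958]
orientation: [0.51, -0.51, 0.49, -0.49]
force: [-1.0, -0.7, -3.4]
gripper_width: 0.084
```

```bash
python3 f.py
```

```text
10.675 [0.3692 0.2732 0.1958] F [-0.98 -0.74 -3.35] M [-0.056 -0.05   0.04 ] g 0.084 yaw 2.21
```

>>> move_arm(targets=[0.5,0,0,0,1.1,0,0,0,1.8,0.1,0,0,2.4,0.1,0,0,2.8,0.1,0,0])

```text
clock: 11.3
eef_pos: [0.3972, 0.2742, 0.1957]
orientation: [-0.509, 0.51, -0.49, 0.49]
force: [0.0, 0.4, -3.6]
gripper_width: 0.087
```

```bash
python3 f.py; python3 - <<'E'
from h import *
im=get_image('wrist');cv2.imwrite("pics/w7.png",cv2.resize(im[110:290,240:500],None,fx=3,fy=3,interpolation=cv2.INTER_CUBIC)); cv2.imwrite("pics/s7.png",cv2.resize(get_image('side')[250:390,230:400],None,fx=4.5,fy=4.2,interpolation=cv2.INTER_CUBIC))
E
```

```text
11.3 [0.3972 0.2742 0.1957] F [ 0.02  0.39 -3.56] M [-0.063 -0.116  0.032] g 0.087 yaw 2.21
```

View pics/w7.png

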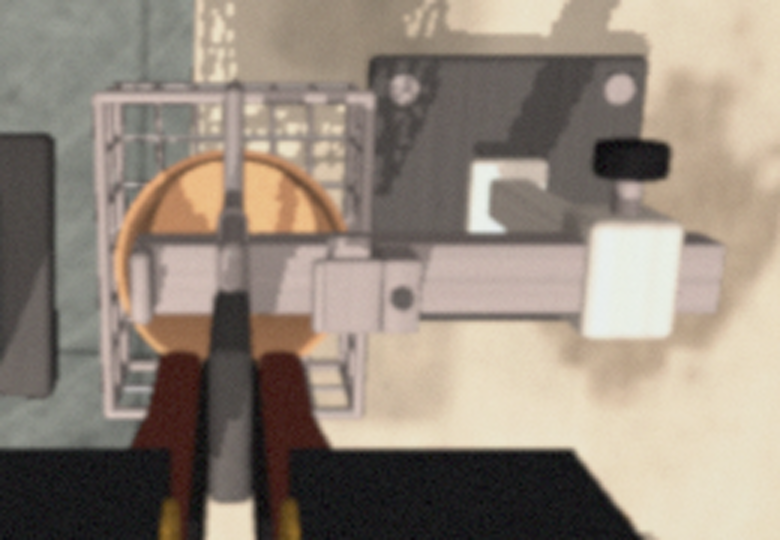

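View pics/s7.png

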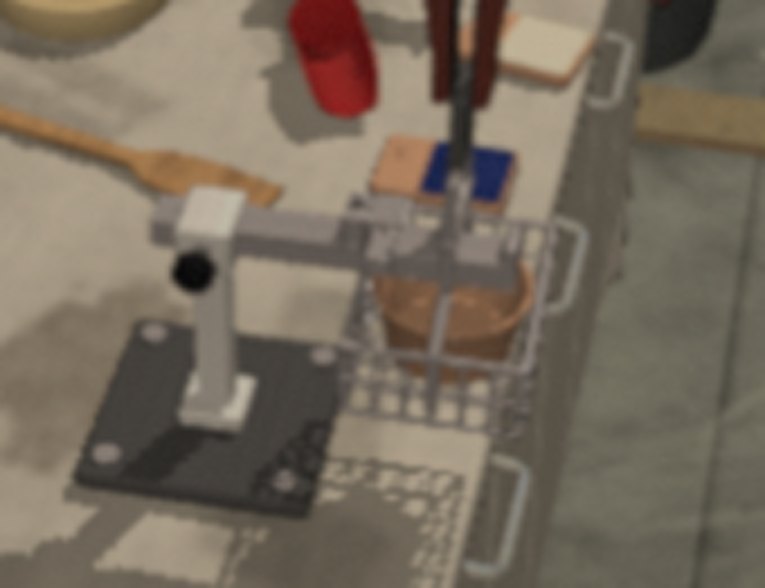

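The crossbar is over the open bar, between the upturned end and the lip. I'll lower it and feel for the bar.

>>> move_arm(targets=[0,0,-0.4,0,0,0,-0.8,0,0,0,-1.1,0,0,0,-1.2,0,0,0,-1.2,0])

```text
clock: 12.02
eef_pos: [0.3967, 0.2742, 0.1838]
orientation: [-0.51, 0.51, -0.49, 0.49]
force: [0.4, 0.0, -3.9]
gripper_width: 0.087
```

>>> move_arm(targets=[0,0,-0.1,0,0,0,-0.1,0,0,0,-0.2,0,0,0,-0.2,0])

```text
clock: 12.52
eef_pos: [0.3967, 0.2742, 0.1817]
orientation: [-0.51, 0.51, -0.49, 0.49]
force: [0.5, -0.7, -4.0]
gripper_width: 0.086
```

```bash
python3 f.py
```

```text
12.525 [0.3967 0.2742 0.1817] F [ 0.45 -0.71 -4.02] M [-0.032 -0.071  0.005] g 0.086 yaw 2.22
```

Nominal crossbar height is now about 146 mm and there's no contact yet. Going down in 0.5 mm steps.

>>> move_arm(targets=[0,0,-0.05,0,0,0,-0.05,0,0,0,-0.1,0,0,0,-0.1,0])

```text
clock: 13.02
eef_pos: [0.3968, 0.2742, 0.1808]
orientation: [-0.51, 0.51, -0.49, 0.49]
force: [-0.6, -0.2, -4.4]
gripper_width: 0.085
```

>>> move_arm(targets=[0,0,-0.05,0,0,0,-0.05,0,0,0,-0.1,0,0,0,-0.1,0])

```text
clock: 13.52
eef_pos: [0.3968, 0.2742, 0.1799]
orientation: [0.51, -0.51, 0.49, -0.49]
force: [-0.3, 0.5, -2.8]
gripper_width: 0.084
```

>>> move_arm(targets=[0,0,-0.05,0,0,0,-0.05,0])

```text
clock: 13.78
eef_pos: [0.3969, 0.2743, 0.1799]
orientation: [0.51, -0.509, 0.49, -0.49]
force: [-0.7, -0.5, -1.1]
gripper_width: 0.086
```

```bash
python3 f.py
```

```text
13.775 [0.3969 0.2743 0.1799] F [-0.65 -0.52 -1.14] M [-0.068 -0.06  -0.004] g 0.086 yaw 2.22
```

Contact with the bar at TCP z of about 0.180, which matches the expected 36 mm offset. I'll lift 2.5 mm into the gap under the lip and slide in.

>>> move_arm(targets=[0,0,0.25,0,0.5,0,0.25,0,1,0,0.25,0,1.5,0.1,0.25,0,1.7,0.1,0.25,0])

```text
clock: 14.4
eef_pos: [0.4142, 0.2752, 0.1815]
orientation: [-0.509, 0.51, -0.49, 0.49]
force: [-0.2, -0.6, -3.9]
gripper_width: 0.082
```

```bash
python3 f.py
```

```text
14.4 [0.4142 0.2752 0.1815] F [-0.16 -0.61 -3.86] M [-0.022 -0.146 -0.023] g 0.082 yaw 2.2
```

>>> move_arm(targets=[0.2,0,0.05,0,0.5,0,0.05,0,0.8,0,0.05,0,1.1,0,0.05,0,1.2,0,0.05,0])

```text
clock: 15.02
eef_pos: [0.426, 0.2752, 0.1823]
orientation: [-0.51, 0.51, -0.49, 0.49]
force: [-0.2, -0.0, -3.7]
gripper_width: 0.087
```

```bash
python3 f.py; python3 - <<'E'
from h import *
im=get_image('wrist');cv2.imwrite("pics/w8.png",cv2.resize(im[110:290,240:500],None,fx=3,fy=3,interpolation=cv2.INTER_CUBIC)); cv2.imwrite("pics/s8.png",cv2.resize(get_image('side')[250:390,230:400],None,fx=4.5,fy=4.2,interpolation=cv2.INTER_CUBIC))
E
```

```text
15.025 [0.426  0.2752 0.1823] F [-0.23 -0.01 -3.75] M [-0.052 -0.129  0.002] g 0.087 yaw 2.21
```

View pics/w8.png

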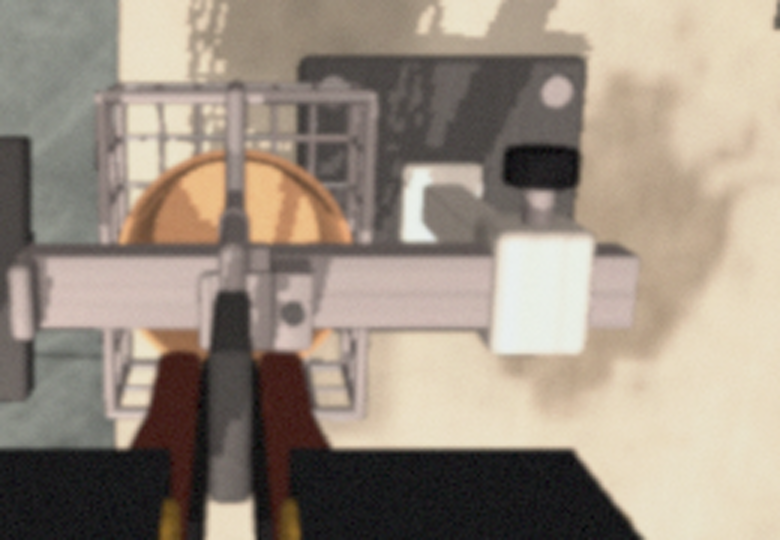

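View pics/s8.png

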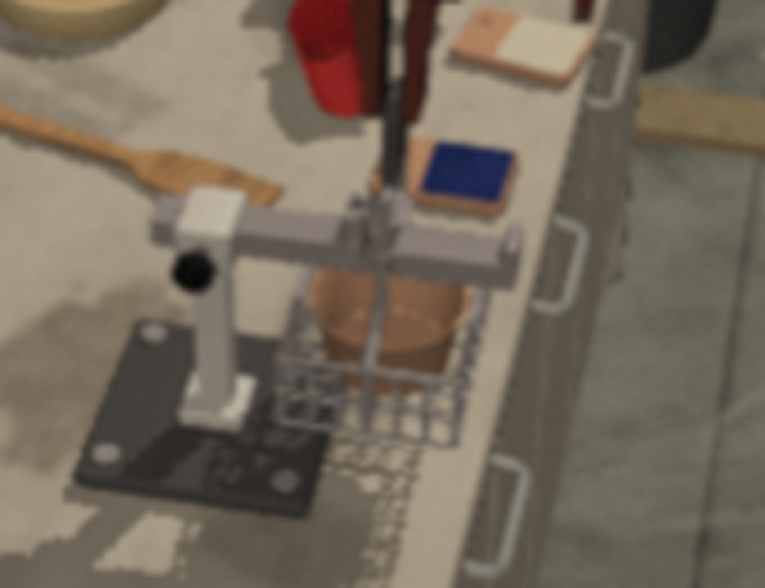

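The crossbar is under the lip. From here I'll feel for the stop in 1 mm steps.

>>> move_arm(targets=[0.1,0,0,0,0.2,0,0,0,0.3,0,0,0,0.4,0,0,0,0.4,0,0,0])

```text
clock: 15.75
eef_pos: [0.4298, 0.2752, 0.1823]
orientation: [0.51, -0.51, 0.49, -0.49]
force: [-0.4, 0.2, -4.3]
gripper_width: 0.084
```

>>> move_arm(targets=[0.1,0,0,0,0.1,0,0,0,0.2,0,0,0,0.2,0,0,0])

```text
clock: 16.25
eef_pos: [0.4318, 0.2752, 0.1823]
orientation: [-0.51, 0.51, -0.49, 0.49]
force: [0.4, 0.5, -4.6]
gripper_width: 0.085
```

>>> move_arm(targets=[0.05,0,0,0,0.1,0,0,0,0.1,0,0,0])

```text
clock: 16.62
eef_pos: [0.4327, 0.2752, 0.1823]
orientation: [-0.51, 0.51, -0.49, 0.49]
force: [-1.4, 0.7, -3.8]
gripper_width: 0.085
```

>>> move_arm(targets=[0.05,0,0,0,0.1,0,0,0,0.1,0,0,0])

```text
clock: 17.0
eef_pos: [0.4337, 0.2752, 0.1824]
orientation: [-0.51, 0.51, -0.49, 0.49]
force: [-0.8, 0.3, -2.6]
gripper_width: 0.079
```

```bash
for i in 1 2; do python3 f.py; done
```

```text
17.0 [0.4337 0.2752 0.1824] F [-0.84  0.34 -2.57] M [ 0.011  0.264 -0.015] g 0.079 yaw 2.22
17.0 [0.4337 0.2752 0.1824] F [-0.84  0.34 -2.57] M [ 0.011  0.264 -0.015] g 0.079 yaw 2.22
```

>>> move_arm(targets=[0.05,0,0,0,0.05,0,0,0])

```text
clock: 17.25
eef_pos: [0.4342, 0.2752, 0.1824]
orientation: [-0.51, 0.51, -0.49, 0.49]
force: [-2.3, 0.4, -3.5]
gripper_width: 0.086
```

```bash
python3 f.py
```

```text
17.25 [0.4342 0.2752 0.1824] F [-2.25  0.39 -3.47] M [ 0.064  0.416 -0.082] g 0.086 yaw 2.22
```

The moment and Fx show the stop at TCP x of about 0.433, where vision put it. I'll back off 2 mm to mid-notch and lower gently.

>>> move_arm(targets=[-0.1,0,0,0,-0.25,0,0,0,-0.25,0,-0.1,0,-0.25,0,-0.2,0,-0.25,0,-0.3,0])

```text
clock: 17.88
eef_pos: [0.4319, 0.2751, 0.1792]
orientation: [0.51, -0.51, 0.49, -0.49]
force: [-1.3, -0.3, -4.2]
gripper_width: 0.086
```

```bash
python3 f.py
```

```text
17.875 [0.4319 0.2751 0.1792] F [-1.26 -0.32 -4.23] M [-0.042 -0.053  0.035] g 0.086 yaw 2.21
```

>>> move_arm(targets=[0,0,-0.1,0,0,0,-0.2,0,0,0,-0.2,0])

```text
clock: 18.25
eef_pos: [0.4318, 0.2752, 0.1772]
orientation: [-0.51, 0.51, -0.49, 0.49]
force: [-0.8, 0.1, -4.5]
gripper_width: 0.084
```

```bash
python3 f.py
```

```text
18.25 [0.4318 0.2752 0.1772] F [-0.78  0.1  -4.55] M [-0.029 -0.088  0.032] g 0.084 yaw 2.22
```

The crossbar is below bar level with no contact, so it's in the notch. I'll lower it the rest of the way.

>>> move_arm(targets=[0,0,-0.1,0,0,0,-0.2,0,0,0,-0.3,0,0,0,-0.4,0,0,0,-0.4,0])

```text
clock: 18.88
eef_pos: [0.4317, 0.2751, 0.1732]
orientation: [-0.51, 0.51, -0.49, 0.49]
force: [0.6, -0.1, -3.3]
gripper_width: 0.081
```

>>> move_arm(targets=[0,0,-0.05,0,0,0,-0.1,0,0,0,-0.1,0])

```text
clock: 19.25
eef_pos: [0.4317, 0.2752, 0.1723]
orientation: [-0.51, 0.51, -0.49, 0.49]
force: [0.3, -0.7, -3.5]
gripper_width: 0.084
```

```bash
python3 f.py
```

```text
19.25 [0.4317 0.2752 0.1723] F [ 0.26 -0.69 -3.51] M [-0.012 -0.054 -0.007] g 0.084 yaw 2.22
```

>>> move_arm(targets=[0,0,-0.05,0,0,0,-0.05,0])

```text
clock: 19.5
eef_pos: [0.4318, 0.2752, 0.1719]
orientation: [0.51, -0.51, 0.49, -0.49]
force: [-0.0, 0.2, -3.9]
gripper_width: 0.086
```

```bash
python3 f.py
```

```text
19.5 [0.4318 0.2752 0.1719] F [-0.01  0.25 -3.9 ] M [-0.022 -0.037  0.025] g 0.086 yaw 2.22
```

>>> move_arm(targets=[0,0,-0.05,0,0,0,-0.05,0])

```text
clock: 19.75
eef_pos: [0.4319, 0.2753, 0.1719]
orientation: [0.51, -0.509, 0.49, -0.49]
force: [0.4, 0.6, -0.8]
gripper_width: 0.088
```

```bash
python3 f.py
```

```text
19.75 [0.4319 0.2753 0.1719] F [ 0.37  0.58 -0.82] M [-0.053 -0.018  0.002] g 0.088 yaw 2.22
```

The notch floor took the weight at TCP z = 0.172, which puts the crossbar at about 136 mm. I'll release.

>>> move_arm(targets=[0,0,0,0,0,0,0,0,0,0,0,0,0,0,0,0,0,0,0,0], grip=0.5)

```text
clock: 20.38
eef_pos: [0.4318, 0.2752, 0.1713]
orientation: [-0.51, 0.51, -0.49, 0.49]
force: [-0.1, -0.5, 0.1]
gripper_width: 0.493
```

>>> move_arm(targets=[0,0,0,0,0,0,0,0,0,0,0.5,0,0,0,1.5,0,0,0,3,0])

```text
clock: 21.0
eef_pos: [0.4317, 0.2752, 0.2022]
orientation: [-0.51, 0.51, -0.49, 0.49]
force: [-0.8, 0.5, 1.1]
gripper_width: 0.499
```

>>> move_arm(targets=[0,0,2,0,0,0,5,0,0,0,8,0,0,0,10,0,0,0,10,0])

```text
clock: 21.62
eef_pos: [0.4323, 0.2755, 0.3043]
orientation: [0.511, -0.508, 0.49, -0.491]
force: [0.2, -0.2, 0.4]
gripper_width: 0.496
```

```bash
python3 f.py; python3 - <<'E'
from h import *
s=get_state();im=get_image('wrist');cv2.imwrite("pics/w9.png",cv2.resize(im[90:290,220:500],None,fx=2.8,fy=2.8,interpolation=cv2.INTER_CUBIC)); cv2.imwrite("pics/s9.png",cv2.resize(get_image('side')[250:390,230:400],None,fx=4.5,fy=4.2,interpolation=cv2.INTER_CUBIC))
print(proj('wrist',(.432,.274,.212),s))
E
```

```text
21.625 [0.4323 0.2755 0.3043] F [ 0.16 -0.2   0.39] M [-0.016 -0.079  0.013] g 0.496 yaw 2.22
[[316.27851816 193.83254396]]
```

View pics/w9.png

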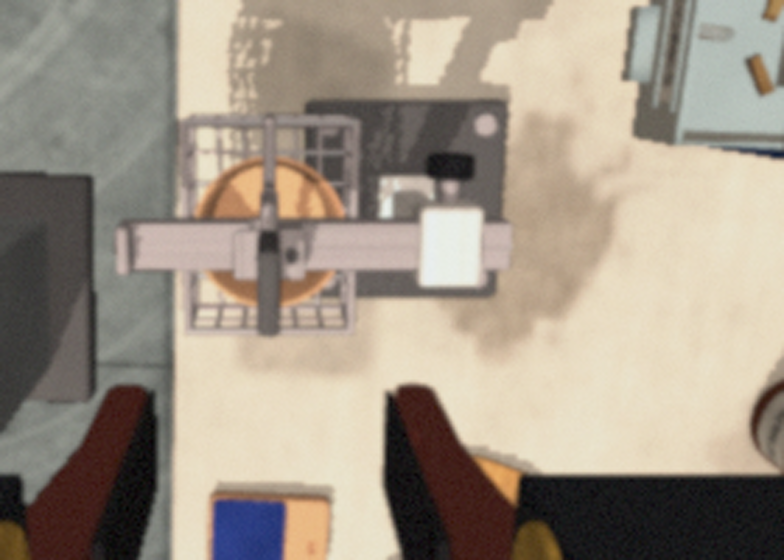

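View pics/s9.png

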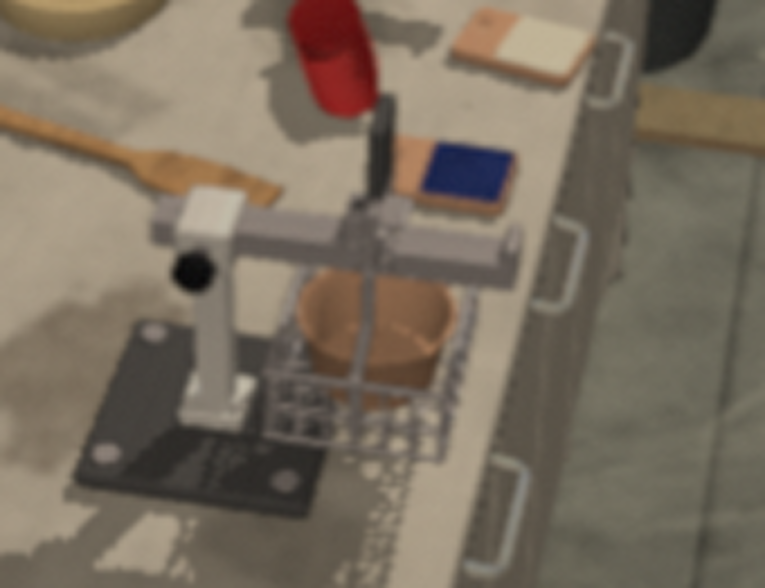

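It hangs free and level with the bowl in it. I'll wait for any swing to die down, then compare pictures before handing in.

>>> move_arm(targets=[0,0,0,0,0,0,0,0,0,0,0,0,0,0,0,0,0,0,0,0])

```text
clock: 22.35
eef_pos: [0.4318, 0.2752, 0.3013]
orientation: [-0.51, 0.51, -0.49, 0.49]
force: [0.1, -0.3, 0.4]
gripper_width: 0.502
```

>>> move_arm(targets=[0,0,0,0,0,0,0,0,0,0,0,0,0,0,0,0,0,0,0,0])

```text
clock: 22.98
eef_pos: [0.4318, 0.2752, 0.3014]
orientation: [0.51, -0.51, 0.49, -0.49]
force: [-0.4, -0.5, -0.3]
gripper_width: 0.498
```

```bash
python3 - <<'E'
from h import *
ims=[]
for i in range(8): ims.append(get_image('side')[255:370,270:360].astype(int))
print([np.abs(a-ims[0]).mean().round(2) for a in ims[1:]], np.abs(ims[-1]-ims[0]).max())
s=get_state(); im=get_image('wrist')
cv2.imwrite("pics/w10.png",cv2.resize(im[90:290,220:500],None,fx=2.8,fy=2.8,interpolation=cv2.INTER_CUBIC)); cv2.imwrite("pics/s10.png",cv2.resize(get_image('side')[250:390,230:400],None,fx=4.5,fy=4.2,interpolation=cv2.INTER_CUBIC))
t=get_image('top');t0=cv2.imread('pics/top0.png');d=np.abs(t.astype(int)-t0).max(2)
for n,(a,b,c,e) in dict(tile=(270,286,210,236),scoop=(285,338,180,210),spat=(258,280,145,200),kid=(400,432,215,232),t4=(168,187,204,232)).items(): print(n,(d[c:e,a:b]>40).mean().round(3))
E
```

```text
[np.float64(0.6), np.float64(0.61), np.float64(0.61), np.float64(0.61), np.float64(0.61), np.float64(0.61), np.float64(0.6)] 6
tile 0.05
scoop 0.135
spat 0.0
kid 0.0
t4 0.703
```

View pics/s10.png

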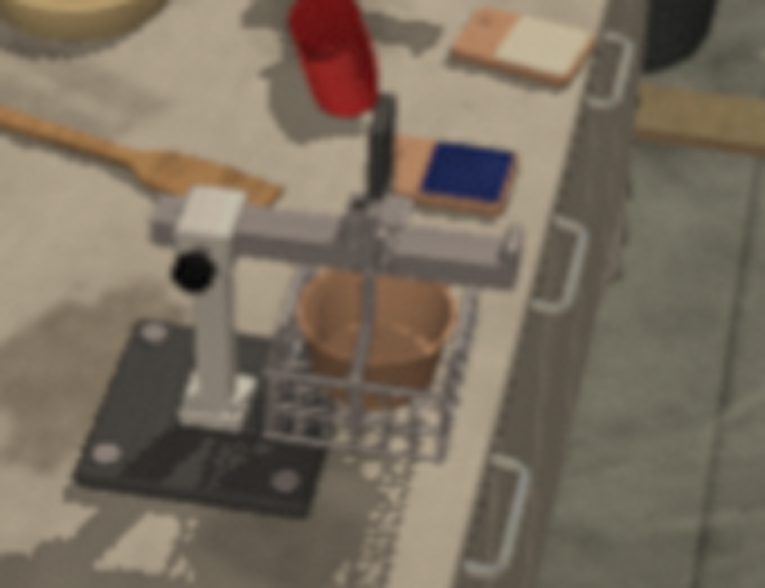

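```bash
python3 - <<'E'
from h import *
job_done(); print(get_state()['clock'])
E
```

```text
the job is handed in; nothing more can be done
the job is handed in; nothing more can be done
```

The basket, with the bowl in it, now hangs released in the notch of the drain stand's arm, and the job is handed in. It took about 23.5 s of the 58 s.

**What I did:** I gripped the tab, lifted the basket off the plain hook and carried it level to the drain stand. There I passed the crossbar over the upturned end and felt for the bar. I then slid it in under the lip until I felt the stop with about 2 N. I backed off about 2 mm and lowered it until the notch floor took the weight, then opened the fingers and raised them clear.

**Last checks:**
- **Height:** the crossbar came to rest about 136 mm above the bench by the gripper's reading. That is the seated height and 8 mm below where it touched the bar.
- **Stillness:** eight side pictures in a row differed only by image noise, so there is no swing. The basket looks level, with the bowl in it.
- **Release:** the force on the tool reads about zero.

**A check that disagreed:** comparing the top picture with the first one showed clear changes over the green-topped tile by the drain stand (70% of its patch) and the scoop (14%). I put these down to the arm now blocking that view and to shadows. I did not check the green-topped tile separately. The side view shows the scoop, spatula and the two other tiles apparently in place, and the basket's underside was carried at about 70 mm or higher near the scoop.

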